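# Open the fold-down work flap of a watchmaker's bench chest

## Task

Open the wooden tool chest on the bench for work: first pull both slide-out supports, the bars with a round steel knob at either side under the closed flap, right out to their stops. Then tip the flap out and lower it gently all the way, never letting it drop, until it lies level on both supports, and let go. Leave the other things on the bench where they are.

Things in the scene. Friction and masses are not known exactly. Their poses are not given: they have to be found in the camera images.
- chest: Fixed beech tool chest facing the robot, 360 mm wide (y), 170 deep (x): a case 120 mm high, its 18 mm top board standing 12 mm out over the front below, and a 14 mm cheek at each end up to 245 mm. Origin: on the bench, mid-width, below the top board's front edge; x points into the chest, y to the robot's left, z up. Behind the flap it is open above: nothing within 75 mm of it but the cheeks, which end 20 mm below its edge.
- hinge_line (a point): Middle of the flap's hinge axis: the upper front edge of the chest's top board, straight above the chest's origin, 120 mm above the bench, the axis along the chest's y. It lies on the flap's inner face, at its lower edge. Axes as the chest's.
- flap (a joint): Opening angle of the flap, rad: 0 closed, growing as it comes down towards the robot, 1.745 level. Closed it leans back 10 degrees (0.175) past upright, against the cheeks, held by its weight; past upright nothing holds it and it falls (no stay, no catch). Level, its outer face lies on the pulled-out supports, 102 mm above the bench, the inner face up at 120 mm; unsupported it swings on to 2.05.
- flap_edge (a point): Middle of the flap's free (top) edge, mid-thickness, moving with the flap. The flap is a wooden board 360 mm wide, 150 mm from hinge to free edge, 18 mm thick, about 0.55 kg (varies), with no handle: it is taken by this edge. z points from hinge to free edge along the board, x is the inner face's normal (into the chest when closed), y runs along the edge.
- support_left (a joint): How far the left support (chest's +y end) is pulled out, m: 0 home, 0.125 at its stop, along the chest's -x. May start up to 6 mm out. A wooden bar 24 mm wide, 30 mm high (72 to 102 mm above the bench), 150 mm long, 145 mm to the side of the chest's middle; it slides stiffly (some 3 N) and stays where it is left.
- knob_left (a point): Centre of the head of the left support's steel knob, 87 mm above the bench, 27.5 mm out from the bar's end. Head 22 mm in diameter, 11 mm long, on a 14 mm neck; 33 mm in all. The closed flap, from 120 mm up, stands over all but 3 mm of the knob: it cannot be taken from straight above, so lean the gripper's body back to the robot by 25 to 40 degrees. Axes as the chest's.
- support_right (a joint): The same for the right support (chest's -y end): 0 home, 0.125 m at its stop.
- knob_right (a point): The same for the right support's knob.
- cushion_center (a point): Centre of a loose round black casing cushion, 80 mm in diameter, 30 mm high, standing before the chest between the supports; the lowered flap passes well above it. Leave it alone.
- watch_case_center (a point): Centre of a loose steel watch case, 42 mm in diameter, 11 mm high, on the bench before the chest. Leave it alone.
- tweezers_center (a point): Middle of loose steel tweezers, 145 mm long, 9 mm high, lying on the bench before the chest. Leave them alone.
- movement_holder_center (a point): Centre of a loose small steel vice, 90 x 40 mm, 36 mm high, left of the chest. Leave it alone.
- loupe_center (a point): Centre of a loose black loupe, 38 mm in diameter, 50 mm high, before the chest's right end, to its right. Leave it alone.
- parts_tub_center (a point): Centre of a loose white tub with a blue lid, 56 mm in diameter, 34 mm high, right of the chest. Leave it alone.

How it is judged:
On the way, in this order (a step that is already met when the one before it is completed fails the run):
1. both supports are out at their stops (within 6 mm) while the flap is still up (value of joint each of support_left, support_right above 0.119 m and value of joint flap below 0.5 rad), for 0.2 s.
2. the flap lies level on the two pulled-out supports (value of joint each of support_left, support_right above 0.119 m and value of joint flap between 1.7053 and 1.7853 rad), for 0.2 s.
At the end, for the whole second after the job is handed in: Both supports are out at their stops (within 6 mm), the flap lies level on them (within 2.3 degrees) and is at rest, and nothing else has been disturbed (all of step 2 and velocity of joint flap between -0.05 and 0.05 rad/s); the robot touches nothing.
It fails at once if the flap is let drop (it swings down faster than 4 rad/s) (velocity of joint flap above 4 rad/s).
It fails at once if the flap is let down past level (by more than 5 degrees) (value of joint flap above 1.8353 rad).
It fails at once if the flap is tipped more than about 35 degrees past upright while a support is not out (value of joint flap above 0.8 rad and value of joint any of support_left, support_right below 0.1 m).
It fails at once if another thing on the bench is moved by more than 25 mm (distance of any of cushion_center, watch_case_center, tweezers_center, movement_holder_center, loupe_center, parts_tub_center from where it was at the start of the episode above 0.025 m).
It also fails if it takes over 72 s, if anything falls off the work surface, if the arm or the gripper's body presses on something with over 40 N, if the wrist force passes 120 N, or if a joint passes its speed limit or range.

## Robot

A 6-joint arm with a two-finger parallel gripper is mounted at the origin on the work surface. World frame = base frame: x ahead of the robot, y to its left, z up, the work surface at z = 0. Lengths are in m, angles in rad, forces in N, time in s.
With the tool pointing down it reaches from about 0.275 to 0.975 m from the base axis. Payload 8.4 kg.
Tool frame: the origin (TCP) lies at the very end of the fingers, on their centre line; the grasp point (between the pads) lies 19 mm behind it; z points along the fingers, y is the line along which they close (so a half turn about z gives the same grasp; the last joint's range is limited). The gripper opens to 92 mm and grips with 3 to 60 N. Pads are 20 mm wide; open, the fingers measure 128 mm over their backs; the gripper's body (75 mm by 189 mm) begins 69 mm behind the grasp point.
Start: joints at [1.104, 0.353, 1.633, -0, 1.155, -0.002], TCP at [0.28, 0.559, 0.215] pointing down, gripper open.
Joint ranges: [-2.63, 2.63], [-0.92, 2.1], [0.06, 2.66], [-1.3, 4.44], [0, 2.69], [-3.02, 3.02]. Speed limits (rad/s): [2.22, 2.22, 2.79, 3.14, 3.14, 3.14].

## Interface

Orientations are given as [roll, pitch, yaw] about the fixed x, y, z axes, in that order (R = Rz(yaw) Ry(pitch) Rx(roll)).
In Python, from plant import arm, snapshot, camera_model, finder gives the robot as it stands.
- The arm moves only by the tool arm_command, never from a script. Its arguments are lists of equal length, an entry for each row: "fingers": the opening, from 0 (shut) to 1 (fully open); "offset": the shift along the tool's x, y, z in m, a list of three; "twist": the turn, a rotation vector about the tool's x, y, z in degrees, a list of three. In form: {"fingers": [fingers, ...], "offset": [[x, y, z], ...], "twist": [[wx, wy, wz], ...]}. A call has 1 to 10 rows; each row is the pose to reach, as a shift and turn from the pose commanded when the call began, along the tool's axes at that moment; what a row does not reach only later rows make up. A row lasts 1/8 s, in which the tool goes at most 62.5 mm and 10.7 degrees, less where a joint would pass 70% of its speed; a pose out of reach is approached as far as the arm can. A call with a gripper value outside its range is refused whole. The fingers move at their own pace and stop on an object; "squeeze" is the grip in N (left out, the last holds). Time passes only in rows, so rows that repeat a pose let the fingers close. It gives the time, the measured TCP pose, the force, the opening and the grip force at its end, in the units of the state.
- arm.get_state(): the state, without advancing time (a new reading comes with each control period).
- snapshot(name): name is "scene" or "side" or "wrist"; returns (picture, depth): 420x560x3 uint8, red, green, blue; 420x560 float32, m along the optical axis (not along the pixel's ray), 0 where there is no reading.
- camera_model(name): a dict with "fx", "fy", "cx", "cy" (pixels), "eye" and "orientation" of the camera in the world; the wrist camera has in their place "mount" (4x4, takes a point from camera to tool coordinates, whose origin is the TCP and whose axes are the flange's). Camera axes: x right, y up, looking along -z (the intrinsics and any distortion apply to the point x, -y, -z); pixel columns grow to the right and rows downward; lengths in m; the calibration is good to about 2 mm. A picture is of the moment at which its call begins: read the wrist's pose just before it. camera_model takes no time and is no camera call.
- arm.sign_off(): hands the job in; it is judged then, once.
Trained networks look in the newest picture that a camera, given by its name, has taken for a name from the list of things; names that differ only in an ending like _2 or _b are one class to them, and where a whole thing is asked for, a point or a joint stands for the part that bears it (a point fixed in the world has none). Each returns a list of dicts, best first, with "p" (0 to 1); they miss things now and then, are a little off and sometimes report something else, mostly with a low value. They report only what shows in the picture. A call takes as long as a camera call.
- finder.silhouettes(camera, name): "mask" (420x560 bool, what is visible of it) and "bbox" ([centre column, centre row, width, height] in pixels, round what is visible of it).
- finder.pinpoint(camera, name): "uv" ([column, row] in pixels: a listed point, or the origin of a listed thing).
The state is a dict: "time_s": time; "joint_positions": joint angles; "qvel": joint speeds; "joint_torque": joint torques, N m; "eef_pos": TCP position; "eef_rot": TCP orientation; "ft_force": force on the tool from outside, world axes, zero at the start; "wrist_torque": the same for the moment, N m; "gripper_width": finger opening in m; "grip_force": force on a finger pad.
Only numpy, scipy, OpenCV 4.12 (cv2) and the standard library are available. Lean on these libraries where they do the work, as an engineer would, in place of code of your own. Each camera call takes 0.05 s, during which the arm holds its last target. There are 200 camera calls.

## Working session

There is one attempt and no reset: what is moved stays moved. The work goes in short steps, Python scripts to look and compute and a tool call to move; the robot and the scene stay as the last step left them, time stands still between calls to the robot, and variables do not carry over. Pictures are saved under pics/ and viewed, at most 10 in all, crops included, and the job is handed in when it is done.

Besides the shell and the picture viewer there is one more tool, called by a JSON object that holds its "method" and its "body", one argument or row to a line. arm_command: Moves the arm, as the interface text tells. Its arguments: {"type":"object","properties":{"fingers":{"type":"array"},"offset":{"type":"array"},"twist":{"type":"array"},"squeeze":{"type":"number"}},"required":["fingers","offset","twist"]}

```bash
ls; mkdir -p pics; cat > h.py <<'E'
import numpy as np, cv2
from scipy.spatial.transform import Rotation as R
from plant import arm, snapshot, camera_model, finder
def cam(name, st=None):
    m=camera_model(name)
    if 'mount' in m:
        st=st or arm.get_state()
        T=np.eye(4);T[:3,:3]=R.from_euler('xyz',st['eef_rot']).as_matrix();T[:3,3]=st['eef_pos']
        T=T@np.array(m['mount']);return m,T[:3,:3],T[:3,3]
    o=np.array(m['orientation']);
    Rm=o if o.shape==(3,3) else (R.from_euler('xyz',o).as_matrix() if o.size==3 else R.from_quat(o).as_matrix())
    return m,Rm,np.array(m['eye'])
def ray(c,uv):
    m,Rm,e=c
    d=np.array([(uv[0]-m['cx'])/m['fx'],-(uv[1]-m['cy'])/m['fy'],-1.]);return e,Rm@d
def at_z(c,uv,z):
    e,d=ray(c,uv);return e+d*(z-e[2])/d[2]
def at_d(c,uv,dep):
    e,d=ray(c,uv);return e+d*dep
def save(n,p): cv2.imwrite('pics/'+n+'.png',p[:,:,::-1])
E
cat > a.py <<'E'
from h import *
print(arm.get_state())
for n in ('scene','side'):
    m=camera_model(n);print(n,m)
    c=cam(n);p,d=snapshot(n);save(n+'0',p)
    for t,z in (('knob_left',.087),('knob_right',.087),('hinge_line',.12),('chest',0),('flap_edge',.268)):
        r=finder.pinpoint(n,t)
        for q in r[:2]:
            u=q['uv'];print(t,round(q['p'],2),np.round(u),at_z(c,u,z).round(4), at_d(c,u,d[int(u[1]),int(u[0])]).round(4))
E
python3 a.py
```

```text
pics
{'time_s': 0.0, 'joint_positions': array([ 1.10362166e+00,  3.53630024e-01,  1.63411957e+00, -5.16327936e-05,
        1.15520302e+00, -2.42443400e-03]), 'qvel': array([ 0.00020049, -0.00087366, -0.00011993,  0.00242267,  0.00033826,
        0.00046044]), 'joint_torque': array([-4.01417594e-03, -5.93843830e+01, -3.34217763e+01,  6.93609472e-02,
        2.33871653e-02, -1.99255342e-04]), 'eef_pos': array([0.27993279, 0.55825639, 0.21388125]), 'eef_rot': array([-3.14023257e+00,  4.39119687e-05,  2.67686333e+00]), 'ft_force': array([ 0.07054674, -0.68151506, -0.70839668]), 'wrist_torque': array([-0.00470798,  0.02840649, -0.01280467]), 'grip_force': 0.0, 'gripper_width': 0.09180420892292875}
scene {'fx': 394.08016057099326, 'fy': 394.08016057099326, 'cx': 281.0893164470319, 'cy': 204.87866379177567, 'eye': array([ 0.73180487, -0.56915309,  0.78252009]), 'orientation': array([ 0.78495355, -0.00169142,  0.27236099])}
knob_right 0.68 [313. 271.] [ 0.6662 -0.0743  0.087 ] [ 0.6808 -0.1841  0.2414]
hinge_line 0.89 [316. 237.] [ 0.656  -0.0066  0.12  ] [ 0.6731 -0.1337  0.2698]
flap_edge 0.68 [332. 186.] [0.6757 0.0013 0.268 ] [ 6.759e-01 -1.000e-04  2.693e-01]
side {'fx': 390.5253416602576, 'fy': 390.5253416602576, 'cx': 279.1379369137735, 'cy': 213.01277629301444, 'eye': array([ 0.42800501, -0.74900427,  0.63244846]), 'orientation': array([ 1.02927114, -0.00117691, -0.17533604])}
knob_left 0.47 [300. 217.] [0.6386 0.1153 0.087 ] [0.6416 0.1277 0.0792]
knob_right 0.42 [328. 280.] [ 0.6412 -0.1453  0.087 ] [ 0.6378 -0.155   0.0958]
hinge_line 0.9 [316. 232.] [ 0.6481 -0.0107  0.12  ] [ 0.6417 -0.0322  0.1349]
hinge_line 0.57 [373. 364.] [ 0.642  -0.3816  0.12  ] [ 0.6784 -0.3191  0.0327]
chest 0.56 [316. 268.] [0.6566 0.001  0.    ] [ 0.6576  0.0043 -0.0028]
flap_edge 0.8 [330. 174.] [ 0.6721 -0.0072  0.268 ] [ 0.6721 -0.0072  0.268 ]
```

View pics/side0.png

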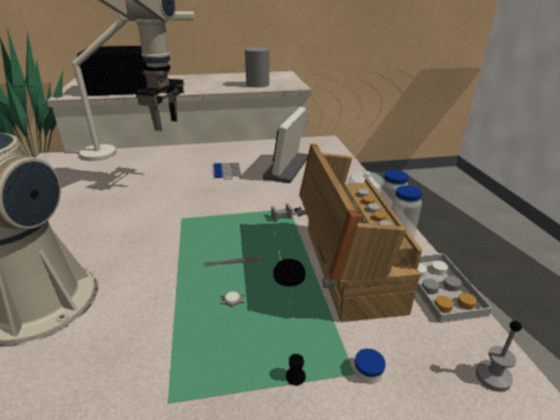

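View pics/scene0.png

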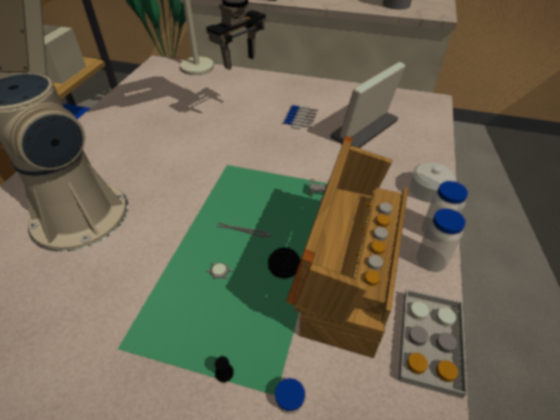

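The side view shows the left knob near (300,212), with the holder just left of it at (283,212). The right knob is near (328,283), the flap's top edge runs (313,150) to (350,215), and the cushion is at (290,272). Next I'll get the chest pose by fitting a plane to the flap.

```bash
cat > b.py <<'E'
from h import *
for n in ('side','scene'):
    c=cam(n);p,d=snapshot(n)
    r=finder.silhouettes(n,'flap')
    if not r: print('none');continue
    print(n,[(round(q['p'],2),np.round(q['bbox'])) for q in r])
    k=r[0]['mask']&(d>0);v,u=np.nonzero(k)
    m,Rm,e=c
    D=np.stack([(u-m['cx'])/m['fx'],-(v-m['cy'])/m['fy'],-np.ones(len(u))],1)*d[v,u][:,None]
    P=D@Rm.T+e
    # ransac plane
    rng=np.random.default_rng(0);best=None
    for _ in range(400):
        a=P[rng.choice(len(P),3,False)];nn=np.cross(a[1]-a[0],a[2]-a[0]);nn/=np.linalg.norm(nn)+1e-12
        s=abs((P-a[0])@nn)<.003
        if best is None or s.sum()>best.sum():best=s
    Q=P[best];o=Q.mean(0);nn=np.linalg.svd(Q-o,full_matrices=False)[2][2];nn*=-np.sign(nn[0])
    print('plane',o.round(4),nn.round(4),best.mean(),'tilt',np.degrees(np.arcsin(nn[2])),'yaw',np.degrees(np.arctan2(-nn[1],-nn[0])))
    y=np.array([nn[1],-nn[0],0]);y/=np.linalg.norm(y);zz=np.cross(nn,y);zz*=np.sign(zz[2])
    a=(Q-o)@y;b=(Q-o)@zz
    print(y,zz,np.percentile(a,[.5,2,98,99.5]).round(3),np.percentile(b,[.5,2,98,99.5]).round(3))
    A=np.percentile(a,[.5,99.5]).mean()
    t=(.12-o[2])/zz[2];print('outer face pt at z=.12',(o+y*A+zz*t).round(4))
    for t,z in (('cushion_center',.015),('watch_case_center',.005),('tweezers_center',.005),('movement_holder_center',.018),('loupe_center',.025),('parts_tub_center',.017)):
        for q in finder.pinpoint(n,t)[:1]: print(t,round(q['p'],2),at_z(c,q['uv'],z).round(3))
E
python3 b.py
```

```text
side [(0.78, array([331., 214.,  58., 139.]))]
plane [ 0.6525 -0.0436  0.2023] [-0.9833  0.0387  0.1779] 0.796206440229378 tilt 10.245436645467693 yaw -2.2520441117043277
[0.03929546 0.99922763 0.        ] [ 0.17772779 -0.00698929  0.98405487] [-0.144 -0.142  0.203  0.212] [-0.079 -0.077  0.068  0.069]
outer face pt at z=.12 [ 0.639  -0.0087  0.12  ]
cushion_center 0.95 [ 0.578 -0.016  0.015]
watch_case_center 0.57 [ 0.445 -0.089  0.005]
tweezers_center 0.76 [0.456 0.06  0.005]
movement_holder_center 0.58 [0.622 0.255 0.018]
loupe_center 0.97 [ 0.545 -0.305  0.025]
parts_tub_center 0.68 [ 0.682 -0.313  0.017]
scene [(0.61, array([318., 220.,  65., 167.]))]
plane [ 0.6743 -0.0356  0.2696] [-0.1724  0.0076 -0.985 ] 0.6920950801547816 tilt -80.06135230662431 yaw -2.517981003198624
[0.04393291 0.99903448 0.        ] [-0.9840421   0.04327362  0.17259355] [-0.149 -0.147  0.198  0.207] [-0.009 -0.009  0.009  0.009]
outer face pt at z=.12 [ 1.5287 -0.0443  0.12  ]
cushion_center 0.74 [ 0.586 -0.009  0.015]
watch_case_center 0.83 [ 0.442 -0.071  0.005]
tweezers_center 0.67 [0.448 0.063 0.005]
movement_holder_center 0.51 [0.611 0.267 0.018]
loupe_center 0.86 [ 0.546 -0.296  0.025]
parts_tub_center 0.8 [ 0.676 -0.302  0.017]
```

```bash
cat >> h.py <<'E'
H=np.array([.658,-.007,.12]);YAW=-2.4
C=R.from_euler('z',YAW,degrees=True)
def W(x,y,z): return C.apply([x,y,0])+[H[0],H[1],z]   # chest coords -> world
def toolrot(lean,kind):
    s,c=np.sin(np.radians(lean)),np.cos(np.radians(lean))
    z=np.array([s,0,-c])
    y=np.array([0,1.,0]) if kind=='knob' else np.array([c,0,s])
    return C*R.from_matrix(np.stack([np.cross(y,z),y,z],1))
def delta(p,r):
    st=arm.get_state();Rc=R.from_euler('xyz',st['eef_rot'])
    print('off',Rc.inv().apply(p-st['eef_pos']).round(4),'twist',np.degrees((Rc.inv()*r).as_rotvec()).round(1))
E
python3 -c "
from h import *
print(camera_model('wrist'))
r=toolrot(38,'knob');p=W(-.0155,.145,.087)+r.apply([0,0,.019-.12]);print(p);delta(p,r)"
```

```text
{'fx': 342.10294246883353, 'fy': 342.10294246883353, 'cx': 282.11938517828156, 'cy': 213.52543279712305, 'mount': array([[-4.55796510e-04,  9.60433108e-01,  2.78510391e-01,
         8.02262322e-02],
       [ 9.99999765e-01,  5.80537285e-04, -3.65411237e-04,
         1.43035450e-04],
       [-5.12638716e-04,  2.78510159e-01, -9.60433146e-01,
        -1.69659093e-01],
       [ 0.00000000e+00,  0.00000000e+00,  0.00000000e+00,
         1.00000000e+00]])}
[0.5864583  0.14112579 0.16658909]
off [-0.461 -0.236  0.048] twist [ -8.  -37.4 -23.3]
```

{"method": "arm_command", "body": {
  "fingers": [1,1,1,1,1,1,1,1,1,1],
  "offset": [
    [-0.06,-0.03,0.0],
    [-0.12,-0.06,0.0],
    [-0.18,-0.09,0.0],
    [-0.24,-0.12,0.0],
    [-0.29,-0.15,0.01],
    [-0.34,-0.175,0.02],
    [-0.39,-0.2,0.03],
    [-0.43,-0.22,0.04],
    [-0.461,-0.236,0.048],
    [-0.461,-0.236,0.048]
  ],
  "twist": [
    [-1,-4,-2.5],
    [-2,-8,-5],
    [-3,-13,-8],
    [-4,-18,-11],
    [-5,-23,-14],
    [-6,-28,-17],
    [-7,-33,-20],
    [-8,-37.4,-23.3],
    [-8,-37.4,-23.3],
    [-8,-37.4,-23.3]
  ]
}}

```text
time_s: 2.65
eef_pos: [0.5869, 0.1387, 0.1659]
eef_rot: [-3.14, 0.662, 3.096]
ft_force: [0.0, 0.2, -0.3]
gripper_width: 0.0913
grip_force: 0.0
```

```bash
cat > k.py <<'E'
from h import *
import sys
name,side=sys.argv[1],float(sys.argv[2])
st=arm.get_state();print(st['eef_pos'].round(4),st['joint_positions'].round(3),st['time_s'])
c=cam('wrist',st);p,d=snapshot('wrist');save(sys.argv[3],p)
for q in finder.pinpoint('wrist',name)[:3]:
    u=q['uv'];a=at_z(c,u,.087);print(round(q['p'],2),np.round(u,1),a.round(4),'chest',C.inv().apply(a-H).round(4),at_d(c,u,d[int(u[1]),int(u[0])]).round(4))
m,Rm,e=c
q=Rm.T@(W(-.0155,side*.145,.087)-e);print('expected',m['cx']-m['fx']*q[0]/q[2],m['cy']+m['fy']*q[1]/q[2])
r=toolrot(38,'knob');delta(W(-.0155,side*.145,.087)+r.apply([0,0,.019]),r)
E
python3 k.py knob_left 1 wl
```

```text
[0.5869 0.1387 0.1659] [ 0.383  0.183  2.214 -1.12   0.289 -0.121] 2.65
0.68 [287.7 210. ] [0.6411 0.1413 0.087 ] chest [-0.0231  0.1475 -0.033 ] [0.6355 0.1415 0.0911]
expected 284.5803321477886 215.51432402653296
off [1.0e-04 3.0e-04 1.2e-01] twist [-0.1 -0.  -0.1]
```

View pics/wl.png

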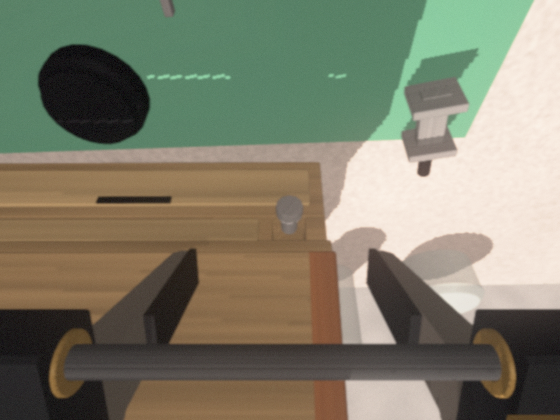

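The left knob head is at (289,208), centred between the fingers (gap centre about 283), and the flap's lower edge is below it. The wrist is near q4 = -1.12, so I'll fit the kinematics to check the reach before pulling.

```bash
cat > kin.py <<'E'
import numpy as np
from scipy.optimize import least_squares
from scipy.spatial.transform import Rotation as R
def fk(q,k):
    a,h,L1,L2,dt=k
    A=R.from_euler('z',q[0]);S=A*R.from_euler('y',q[1]);E=S*R.from_euler('y',q[2]);F=E*R.from_euler('ZYZ',q[3:6])
    p=A.apply([a,0,h])+S.apply([0,0,L1])+E.apply([0,0,L2])+F.apply([0,0,dt])
    return p,F
Q=[[1.10362,.35363,1.63412,0,1.1552,-.00242]];P=[[.27993,.55826,.21388]];O=[[-3.14023,0,2.67686]]
Q.append([.383,.183,2.214,-1.12,.289,-.121]);P.append([.5869,.1387,.1659]);O.append([-3.14,.662,3.096])
f=lambda k:np.concatenate([fk(q,k)[0]-p for q,p in zip(Q,P)]+[.002*(k-np.array([0,.35,.45,.4,.25]))])
K=least_squares(f,[0,.35,.45,.4,.25]).x
T0=fk(Q[0],K)[1].inv()*R.from_euler('xyz',O[0])
def ik(p,r,q0):
    lo=np.array([-2.63,-.92,.06,-1.3,0,-3.02]);hi=np.array([2.63,2.1,2.66,4.44,2.69,3.02])
    g=lambda q:np.concatenate([fk(q,K)[0]-p,.3*((fk(q,K)[1]*T0).inv()*r).as_rotvec()])
    s=least_squares(g,np.clip(q0,lo+.01,hi-.01),bounds=(lo,hi));return s.x,np.abs(s.fun).max()
if __name__=='__main__':
    print(K,f(K).round(4),T0.as_euler('xyz').round(3),((fk(Q[1],K)[1]*T0).inv()*R.from_euler('xyz',O[1])).as_rotvec().round(3))
    from h import W,toolrot
    for side in(1,-1):
      for lean in(26,32,38):
        for x in(-.14,-.08,-.0155):
            r=toolrot(lean,'knob');p=W(x,side*.145,.087)+r.apply([0,0,.019])
            for q4 in(-.9,.9,2.5): 
                q,e=ik(p,r,[.2*side,.2,2.2,q4,.5,-q4]); 
                if e<2e-3: print(side,lean,x,q.round(2))
E
python3 kin.py
```

```text
[-0.04556137  0.09698294  0.70300045  0.46710661  0.35342756] [ 0.0013 -0.0007  0.      0.      0.     -0.     -0.0001 -0.0005  0.0005
  0.0001  0.0002] [ 0.    -0.     1.571] [ 0. -0. -0.]
1 26 -0.14 [ 0.38  0.27  2.27 -0.8   0.25 -0.41]
1 26 -0.14 [ 0.38  0.27  2.27 -0.8   0.25 -0.41]
1 26 -0.14 [ 0.38  0.27  2.27 -0.8   0.25 -0.41]
1 26 -0.08 [ 0.32  0.33  2.17 -0.64  0.26 -0.61]
1 26 -0.08 [ 0.32  0.33  2.17 -0.64  0.26 -0.61]
1 26 -0.08 [ 0.32  0.33  2.17 -0.64  0.26 -0.61]
1 26 -0.0155 [ 0.28  0.39  2.05 -0.5   0.3  -0.8 ]
1 26 -0.0155 [ 0.28  0.39  2.05 -0.5   0.3  -0.8 ]
1 26 -0.0155 [ 0.28  0.39  2.05 -0.5   0.3  -0.8 ]
1 32 -0.08 [ 0.35  0.33  2.24 -1.3   0.21  0.06]
1 32 -0.08 [ 0.35  0.33  2.24 -1.3   0.21  0.06]
1 32 -0.08 [ 0.35  0.33  2.24 -1.3   0.21  0.06]
1 32 -0.0155 [ 0.3   0.39  2.13 -1.08  0.2  -0.21]
1 32 -0.0155 [ 0.3   0.39  2.13 -1.08  0.2  -0.21]
1 32 -0.0155 [ 0.3   0.39  2.13 -1.08  0.2  -0.21]
-1 26 -0.14 [-0.37  0.26  2.3   0.75  0.21 -2.6 ]
-1 26 -0.14 [-0.37  0.26  2.3   0.75  0.21 -2.6 ]
-1 26 -0.08 [-0.32  0.32  2.19  0.57  0.23 -2.38]
-1 26 -0.08 [-0.32  0.32  2.19  0.57  0.23 -2.38]
-1 26 -0.08 [-0.32  0.32  2.19  0.57  0.23 -2.38]
-1 26 -0.0155 [-0.29  0.38  2.08  0.42  0.26 -2.2 ]
-1 26 -0.0155 [-0.29  0.38  2.08  0.42  0.26 -2.2 ]
-1 32 -0.0155 [-0.3   0.37  2.15  1.08  0.16 -2.87]
-1 32 -0.0155 [-0.3   0.37  2.15  1.08  0.16 -2.87]
```

```bash
cat > g.py <<'E'
from h import *
import sys
k=np.array([float(v) for v in sys.argv[1:4]]);r=toolrot(26,'knob')
print('pre');delta(k+r.apply([0,0,.019-.1]),r);print('final');delta(k+r.apply([0,0,.019]),r)
E
python3 g.py .639 .1413 .087
```

```text
pre
off [-0.009   0.0026  0.0158] twist [-0.1 12.  -0.1]
final
off [0.0117 0.0026 0.1137] twist [-0.1 12.  -0.1]
```

{"method": "arm_command", "body": {
  "fingers": [1,1,1,1,1,1,1,1],
  "offset": [
    [-0.005,0.0026,0.01],
    [-0.009,0.0026,0.0158],
    [-0.009,0.0026,0.0158],
    [-0.004,0.0026,0.04],
    [0.002,0.0026,0.07],
    [0.008,0.0026,0.095],
    [0.0117,0.0026,0.1137],
    [0.0117,0.0026,0.1137]
  ],
  "twist": [
    [0,6,0],
    [0,12,0],
    [0,12,0],
    [0,12,0],
    [0,12,0],
    [0,12,0],
    [0,12,0],
    [0,12,0]
  ]
}}

```text
time_s: 3.75
eef_pos: [0.6466, 0.1425, 0.0689]
eef_rot: [-3.141, 0.452, 3.101]
ft_force: [0.2, 0.1, 0.2]
gripper_width: 0.0923
grip_force: 0.0
```

{"method": "arm_command", "body": {
  "fingers": [0.3,0,0,0,0,0],
  "offset": [
    [0,0,0],
    [0,0,0],
    [0,0,0],
    [0,0,0],
    [0,0,0],
    [0,0,0]
  ],
  "twist": [
    [0,0,0],
    [0,0,0],
    [0,0,0],
    [0,0,0],
    [0,0,0],
    [0,0,0]
  ],
  "squeeze": 30
}}

```text
time_s: 4.5
eef_pos: [0.6472, 0.141, 0.0697]
eef_rot: [-3.141, 0.453, 3.099]
ft_force: [-0.2, 0.6, -0.1]
gripper_width: 0.034
grip_force: 0.0
```

{"method": "arm_command", "body": {
  "fingers": [0,0,0,0],
  "offset": [
    [0,0,0],
    [0,0,0],
    [0,0,0],
    [0,0,0]
  ],
  "twist": [
    [0,0,0],
    [0,0,0],
    [0,0,0],
    [0,0,0]
  ]
}}

```text
time_s: 5.0
eef_pos: [0.6472, 0.1412, 0.0697]
eef_rot: [-3.141, 0.453, 3.099]
ft_force: [0.5, 2.3, -1.5]
gripper_width: 0.0207
grip_force: 30.0
```

{"method": "arm_command", "body": {
  "fingers": [0,0,0,0,0,0,0,0],
  "offset": [
    [0.009,0,-0.0044],
    [0.027,0,-0.0132],
    [0.045,0,-0.022],
    [0.063,0,-0.0307],
    [0.081,0,-0.0395],
    [0.096,0,-0.0468],
    [0.1,0,-0.0488],
    [0.1,0,-0.0488]
  ],
  "twist": [
    [0,0,0],
    [0,0,0],
    [0,0,0],
    [0,0,0],
    [0,0,0],
    [0,0,0],
    [0,0,0],
    [0,0,0]
  ]
}}

```text
time_s: 6.0
eef_pos: [0.5355, 0.1456, 0.0697]
eef_rot: [-3.141, 0.453, 3.099]
ft_force: [-3.7, 2.0, -0.5]
gripper_width: 0.0206
grip_force: 30.0
```

{"method": "arm_command", "body": {
  "fingers": [0,0,0,0],
  "offset": [
    [0.0036,0,-0.0018],
    [0.0072,0,-0.0035],
    [0.0108,0,-0.0053],
    [0.0108,0,-0.0053]
  ],
  "twist": [
    [0,0,0],
    [0,0,0],
    [0,0,0],
    [0,0,0]
  ]
}}

```text
time_s: 6.5
eef_pos: [0.527, 0.1462, 0.0708]
eef_rot: [-3.141, 0.456, 3.099]
ft_force: [23.0, -6.6, -18.5]
gripper_width: 0.0203
grip_force: 30.0
```

{"method": "arm_command", "body": {
  "fingers": [0.3,0.8,1,1,1,1,1,1,1],
  "offset": [
    [0,0,0],
    [0,0,0],
    [0,0,0],
    [0,0,0],
    [0,0,0],
    [0,0,-0.03],
    [0,0,-0.07],
    [0,0,-0.12],
    [0,0,-0.12]
  ],
  "twist": [
    [0,0,0],
    [0,0,0],
    [0,0,0],
    [0,0,0],
    [0,0,0],
    [0,0,0],
    [0,0,0],
    [0,0,0],
    [0,0,0]
  ]
}}

```text
time_s: 7.62
eef_pos: [0.4723, 0.1496, 0.1812]
eef_rot: [3.138, 0.459, 3.098]
ft_force: [0.2, -0.3, -0.6]
gripper_width: 0.0919
grip_force: 0.0
```

```bash
python3 g.py .631 -.149 .087; python3 -c "
from kin import *
from h import W,toolrot,arm
print(arm.get_state()['joint_positions'].round(2))
r=toolrot(26,'knob')
q=[.4,.27,2.27,-.8,.25,-.4]
for y in np.linspace(.145,-.145,8):
    p=np.array([.6,y-.005,.18]);q,e=ik(p,r,q);print(y,q.round(2),e)"
```

```text
pre
off [-0.1125 -0.2917  0.0784] twist [ 0.2  0.3 -0.1]
final
off [-0.112  -0.292   0.1784] twist [ 0.2  0.3 -0.1]
[ 0.46  0.01  2.25 -0.44  0.52 -0.73]
0.145 [ 0.32  0.21  2.02 -0.33  0.5  -0.96] 1.8982820672135136e-09
0.10357142857142856 [ 0.23  0.19  2.04 -0.26  0.48 -1.09] 4.5220093945405604e-14
0.06214285714285714 [ 0.14  0.19  2.06 -0.18  0.46 -1.24] 9.934821520139745e-14
0.020714285714285713 [ 0.05  0.18  2.06 -0.09  0.45 -1.4 ] 2.4924506902834764e-13
-0.020714285714285713 [-0.04  0.18  2.06  0.    0.44 -1.57] 3.7536640462576543e-13
-0.06214285714285714 [-0.14  0.18  2.06  0.09  0.45 -1.74] 2.8554936193359026e-13
-0.10357142857142856 [-0.23  0.19  2.04  0.18  0.46 -1.9 ] 1.5798473640415978e-13
-0.145 [-0.31  0.21  2.03  0.25  0.48 -2.04] 8.93729534823251e-14
```

{"method": "arm_command", "body": {
  "fingers": [1,1,1,1,1,1,1,1,1],
  "offset": [
    [0,-0.05,0],
    [0,-0.1,0],
    [0,-0.15,0],
    [0,-0.2,0],
    [0,-0.25,0],
    [-0.03,-0.29,0.02],
    [-0.07,-0.2917,0.05],
    [-0.1125,-0.2917,0.0784],
    [-0.1125,-0.2917,0.0784]
  ],
  "twist": [
    [0,0,0],
    [0,0,0],
    [0,0,0],
    [0,0,0],
    [0,0,0],
    [0,0,0],
    [0.2,0.3,-0.1],
    [0.2,0.3,-0.1],
    [0.2,0.3,-0.1]
  ]
}}

```text
time_s: 8.75
eef_pos: [0.5968, -0.1495, 0.1546]
eef_rot: [-3.136, 0.447, 3.101]
ft_force: [-0.3, 0.2, -0.1]
gripper_width: 0.0922
grip_force: 0.0
```

```bash
python3 k.py knob_right -1 wr
```

```text
[ 0.5968 -0.1495  0.1546] [-0.313  0.229  2.057  0.267  0.435 -2.06 ] 8.75
0.67 [285.5 224.6] [ 0.6288 -0.1479  0.087 ] chest [-0.0232 -0.142  -0.033 ] [ 0.6276 -0.1479  0.0883]
expected 281.5788508843088 231.90257422523678
off [-0.014  -0.0006  0.0981] twist [ -0.2 -12.5   0.1]
```

View pics/wr.png

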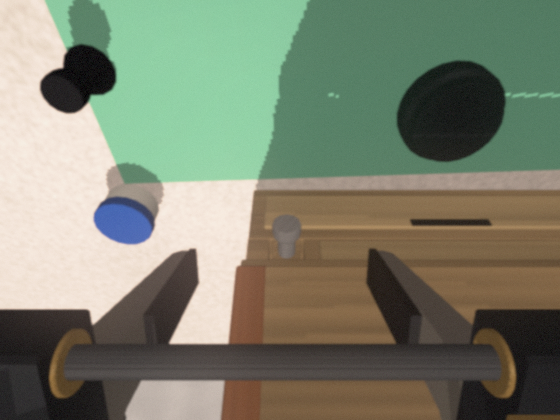

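The right knob is at (287,228), which puts it at (0.629, -0.148). It is well centred between the fingers.

```bash
sed -i 's/H=np.array(.*);YAW/H=np.array([.6555,-.0045,.12]);YAW/' h.py; python3 g.py .627 -.148 .087
```

```text
pre
off [-0.0005  0.0018 -0.0056] twist [-0.2 -0.5  0.1]
final
off [-0.0014  0.0022  0.0944] twist [-0.2 -0.5  0.1]
```

{"method": "arm_command", "body": {
  "fingers": [1,1,1,1,0,0,0,0,0,0],
  "offset": [
    [-0.001,0.002,0.03],
    [-0.001,0.002,0.06],
    [-0.0014,0.0022,0.0944],
    [-0.0014,0.0022,0.0944],
    [-0.0014,0.0022,0.0944],
    [-0.0014,0.0022,0.0944],
    [-0.0014,0.0022,0.0944],
    [-0.0014,0.0022,0.0944],
    [-0.0014,0.0022,0.0944],
    [-0.0014,0.0022,0.0944]
  ],
  "twist": [
    [0,-0.5,0],
    [0,-0.5,0],
    [0,-0.5,0],
    [0,-0.5,0],
    [0,-0.5,0],
    [0,-0.5,0],
    [0,-0.5,0],
    [0,-0.5,0],
    [0,-0.5,0],
    [0,-0.5,0]
  ],
  "squeeze": 30
}}

```text
time_s: 10.1
eef_pos: [0.6367, -0.1485, 0.0721]
eef_rot: [-3.137, 0.457, 3.101]
ft_force: [0.0, -0.5, 1.1]
gripper_width: 0.034
grip_force: 0.0
```

{"method": "arm_command", "body": {
  "fingers": [0,0,0,0],
  "offset": [
    [0,0,0],
    [0,0,0],
    [0,0,0],
    [0,0,0]
  ],
  "twist": [
    [0,0,0],
    [0,0,0],
    [0,0,0],
    [0,0,0]
  ]
}}

```text
time_s: 10.6
eef_pos: [0.6367, -0.1486, 0.0721]
eef_rot: [-3.137, 0.457, 3.101]
ft_force: [0.8, 0.5, -0.3]
gripper_width: 0.0203
grip_force: 30.0
```

{"method": "arm_command", "body": {
  "fingers": [0,0,0,0,0,0,0,0],
  "offset": [
    [0.009,0,-0.0044],
    [0.027,0,-0.0132],
    [0.045,0,-0.022],
    [0.063,0,-0.0307],
    [0.081,0,-0.0395],
    [0.096,0,-0.0468],
    [0.1,0,-0.0488],
    [0.1,0,-0.0488]
  ],
  "twist": [
    [0,0,0],
    [0,0,0],
    [0,0,0],
    [0,0,0],
    [0,0,0],
    [0,0,0],
    [0,0,0],
    [0,0,0]
  ]
}}

```text
time_s: 11.6
eef_pos: [0.5253, -0.1441, 0.072]
eef_rot: [-3.136, 0.457, 3.101]
ft_force: [-3.1, -3.3, 2.5]
gripper_width: 0.0202
grip_force: 30.0
```

{"method": "arm_command", "body": {
  "fingers": [0,0,0,0],
  "offset": [
    [0.0036,0,-0.0018],
    [0.0072,0,-0.0035],
    [0.0108,0,-0.0053],
    [0.0108,0,-0.0053]
  ],
  "twist": [
    [0,0,0],
    [0,0,0],
    [0,0,0],
    [0,0,0]
  ]
}}

```text
time_s: 12.1
eef_pos: [0.5135, -0.1437, 0.072]
eef_rot: [-3.136, 0.457, 3.101]
ft_force: [-0.9, -5.0, 2.2]
gripper_width: 0.0206
grip_force: 30.0
```

Not at its stop yet, so I'll pull a little further.

{"method": "arm_command", "body": {
  "fingers": [0,0,0],
  "offset": [
    [0.0027,0,-0.0013],
    [0.0054,0,-0.0026],
    [0.0054,0,-0.0026]
  ],
  "twist": [
    [0,0,0],
    [0,0,0],
    [0,0,0]
  ]
}}

```text
time_s: 12.48
eef_pos: [0.5118, -0.1438, 0.0733]
eef_rot: [-3.136, 0.462, 3.102]
ft_force: [30.4, 2.8, -20.3]
gripper_width: 0.0206
grip_force: 30.0
```

{"method": "arm_command", "body": {
  "fingers": [0.3,0.8,1,1,1,1,1,1,1],
  "offset": [
    [0,0,0],
    [0,0,0],
    [0,0,0],
    [0,0,0],
    [0,0,0],
    [0,0,-0.05],
    [0,0,-0.11],
    [0,0,-0.17],
    [0,0,-0.2]
  ],
  "twist": [
    [0,0,0],
    [0,0,0],
    [0,0,0],
    [0,0,0],
    [0,0,0],
    [0,0,0],
    [0,0,0],
    [0,0,0],
    [0,0,0]
  ]
}}

```text
time_s: 13.6
eef_pos: [0.4189, -0.1389, 0.2542]
eef_rot: [-3.135, 0.46, 3.102]
ft_force: [1.2, 0.4, -0.0]
gripper_width: 0.0916
grip_force: 0.0
```

```bash
cat > f.py <<'E'
from h import *
from kin import ik
ins=.010   # TCP goes this far down past the edge
def pose(th,lean,ins=ins):
    f=np.radians(th-10);b=np.array([-np.sin(f),np.cos(f)]);n=np.array([-np.cos(f),-np.sin(f)])
    e=.15*b+.009*n
    r=toolrot(lean,'flap');return W(e[0],0,.12+e[1])+r.apply([0,0,ins]),r
if __name__=='__main__':
    print(arm.get_state()['joint_positions'].round(2),arm.get_state()['eef_pos'])
    for lm in(30,40,45,50,60,90):
        q=[0,.2,1.8,0,1.1,0]
        for th in(0,20,40,60,80,100):
            p,r=pose(th,min(lm,th-10));q,e=ik(p,r,q);print(lm,th,q.round(2),round(e,4))
E
python3 f.py; cat > e.py <<'E'
from h import *
for n in('scene','side'):
    c=cam(n);p,d=snapshot(n);save(n+'1',p)
    for q in finder.pinpoint(n,'flap_edge')[:1]:
        u=q['uv'];print(n,q['p'],at_z(c,u,.2693).round(4))
    for t in('knob_left','knob_right'):
        for q in finder.pinpoint(n,t)[:1]: print(t,round(q['p'],2),at_z(c,q['uv'],.087).round(4))
E
python3 e.py
```

```text
[-0.47 -0.23  2.26  0.28  0.71 -2.18] [ 0.41886233 -0.13888413  0.25418596]
30 0 [-0.01  0.48  1.34  0.01  1.5   0.03] 0.0
30 20 [-0.    0.25  1.7  -0.01  1.01  0.04] 0.0
30 40 [ 0.02  0.08  2.07 -0.06  0.47  0.11] 0.0
30 60 [ 0.02  0.06  2.18 -0.09  0.37  0.14] 0.0
30 80 [ 0.03  0.09  2.29 -0.14  0.24  0.19] 0.0
30 100 [ 0.03  0.16  2.37 -0.37  0.09  0.43] 0.0
40 0 [-0.01  0.48  1.34  0.01  1.5   0.03] 0.0
40 20 [-0.    0.25  1.7  -0.01  1.01  0.04] 0.0
40 40 [ 0.02  0.08  2.07 -0.06  0.47  0.11] 0.0
40 60 [ 0.03  0.04  2.31 -0.44  0.11  0.5 ] 0.0
40 80 [ 0.03  0.07  2.39 -1.3   0.04  1.35] 0.0076
40 100 [ 0.    0.13  2.4  -1.3   0.    1.33] 0.0284
45 0 [-0.01  0.48  1.34  0.01  1.5   0.03] 0.0
45 20 [-0.    0.25  1.7  -0.01  1.01  0.04] 0.0
45 40 [ 0.02  0.08  2.07 -0.06  0.47  0.11] 0.0
45 60 [ 0.02  0.03  2.34 -1.3   0.04  1.35] 0.0084
45 80 [ 0.    0.05  2.39 -1.3   0.01  1.33] 0.0268
45 100 [-0.    0.12  2.4  -1.3   0.    1.33] 0.0483
50 0 [-0.01  0.48  1.34  0.01  1.5   0.03] 0.0
50 20 [-0.    0.25  1.7  -0.01  1.01  0.04] 0.0
50 40 [ 0.02  0.08  2.07 -0.06  0.47  0.11] 0.0
50
[... 234 characters left out ...]
1  0.04] 0.0
60 40 [ 0.02  0.08  2.07 -0.06  0.47  0.11] 0.0
60 60 [-0.    0.02  2.35 -1.3   0.    1.33] 0.0277
60 80 [-0.01  0.    2.38 -1.3   0.    1.32] 0.087
60 100 [-0.    0.06  2.39 -1.3   0.    1.32] 0.1083
90 0 [-0.01  0.48  1.34  0.01  1.5   0.03] 0.0
90 20 [-0.    0.25  1.7  -0.01  1.01  0.04] 0.0
90 40 [ 0.02  0.08  2.07 -0.06  0.47  0.11] 0.0
90 60 [-0.    0.02  2.35 -1.3   0.    1.33] 0.0277
90 80 [-0.01 -0.03  2.38 -1.29  0.    1.31] 0.1273
90 100 [-0.01 -0.06  2.39 -1.3   0.    1.31] 0.2284
scene 0.93 [ 0.6743 -0.0023  0.2693]
knob_left 0.7 [0.5201 0.1586 0.087 ]
knob_right 0.84 [ 0.5104 -0.1486  0.087 ]
side 0.92 [ 0.6726 -0.0167  0.2693]
knob_left 0.67 [0.5291 0.1356 0.087 ]
```

```bash
cat > f.py <<'E'
from h import *
from kin import ik
import h,sys
H0=np.array([.6565,-.0045])
d=.014
def pose(phi,lean=None,back=0,extra=.010,g=None,dx=0):
    if lean is None: lean=np.clip(phi,-10,30)
    f=np.radians(phi);b=np.array([-np.sin(f),np.cos(f)]);n=np.array([-np.cos(f),-np.sin(f)])
    o=.15*b+.018*n;r=toolrot(lean,'flap')
    a=np.radians(phi-lean);g=g or .018/np.cos(a)+d*np.tan(a)+extra
    sh=(g-.018)/2 if phi<0 else 0          # centred while closed
    off=[0,g/2-sh,d-back]
    p=C.apply([o[0]+dx,0,0])+[H0[0],H0[1],.12+o[1]]+r.apply(off)
    return p,r,g
def rows(ps):
    st=arm.get_state();Rc=R.from_euler('xyz',st['eef_rot'])
    print(st['eef_pos'].round(4),st['gripper_width'].round(4),'F',st['ft_force'].round(1))
    F,O,T=[],[],[]
    for p,r,g in ps:
        F.append(round(g/.092,2));O.append(Rc.inv().apply(p-st['eef_pos']).round(4).tolist());T.append(np.degrees((Rc.inv()*r).as_rotvec()).round(1).tolist())
    print(F);print(O);print(T)
E
python3 - <<'E'
from f import *
q=[0,.2,1.8,0,1.1,0]
for phi in(-10,0,15,30,45,60,75,90,93):
    p,r,g=pose(phi);q,e=ik(p,r,q);print(phi,p.round(3),round(g,3),q.round(2),round(e,4))
rows([pose(-10,back=.1,g=.04),pose(-10,g=.04)])
E
```

```text
-10 [ 0.671 -0.005  0.255] 0.028 [-0.01  0.48  1.34  0.01  1.49  0.03] 0.0
0 [ 0.653 -0.004  0.256] 0.028 [-0.01  0.37  1.51  0.    1.26  0.04] 0.0
15 [ 0.617 -0.003  0.25 ] 0.028 [ 0.    0.21  1.79 -0.01  0.88  0.05] 0.0
30 [ 0.585 -0.002  0.236] 0.028 [ 0.01  0.09  2.06 -0.06  0.47  0.1 ] 0.0
45 [ 0.559 -0.     0.209] 0.032 [ 0.02  0.08  2.14 -0.08  0.4   0.12] 0.0
60 [0.542 0.    0.177] 0.039 [ 0.02  0.09  2.22 -0.1   0.31  0.15] 0.0
75 [0.535 0.001 0.142] 0.049 [ 0.02  0.13  2.28 -0.15  0.22  0.2 ] 0.0
90 [0.544 0.    0.107] 0.07 [ 0.02  0.19  2.31 -0.25  0.12  0.31] 0.0
93 [0.548 0.    0.101] 0.077 [ 0.02  0.2   2.31 -0.29  0.11  0.34] 0.0Traceback (most recent call last):
  File "<stdin>", line 5, in <module>
  File "f.py", line 17, in rows
    print(st['eef_pos'].round(4),st['gripper_width'].round(4),'F',st['ft_force'].round(1))
                                 ^^^^^^^^^^^^^^^^^^^^^^^^^
AttributeError: 'float' object has no attribute 'round'
```

View pics/side1.png

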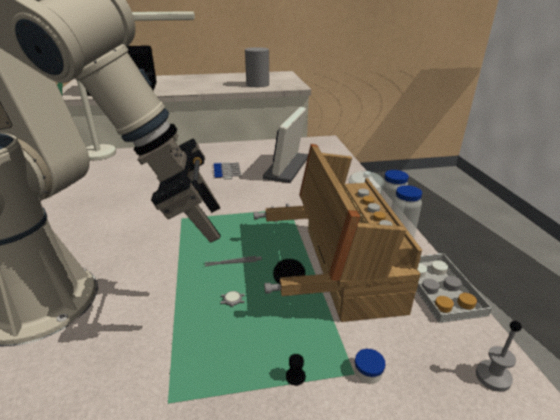

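Both supports are out: left knob at (258,215), right at (270,287). The flap is still up and the other things are where they were.

```bash
sed -i "s/st\['gripper_width'\].round(4)/st['gripper_width']/" f.py; python3 - <<'E'
from f import *
rows([pose(-10,back=.1,g=.04),pose(-10,g=.04)])
E
```

```text
[ 0.4191 -0.1382  0.2496] 0.09184903410608163 F [ 0.5 -0.6 -0.4]
[0.43, 0.43]
[[-0.2829, 0.1433, 0.0215], [-0.2241, 0.1436, 0.1024]]
[[28.1, 28.3, 86.8], [28.1, 28.3, 86.8]]
```

{"method": "arm_command", "body": {
  "fingers": [1,0.8,0.6,0.43,0.43,0.43,0.43,0.43,0.43,0.43],
  "offset": [
    [-0.02,0.01,-0.04],
    [-0.05,0.025,-0.06],
    [-0.08,0.04,-0.06],
    [-0.11,0.055,-0.06],
    [-0.14,0.07,-0.06],
    [-0.17,0.085,-0.06],
    [-0.2,0.1,-0.05],
    [-0.23,0.115,-0.03],
    [-0.26,0.13,0],
    [-0.2829,0.1433,0.0215]
  ],
  "twist": [
    [2.8,2.8,8.7],
    [5.6,5.7,17.4],
    [8.4,8.5,26],
    [11.2,11.3,34.7],
    [14,14.1,43.4],
    [16.9,17,52.1],
    [19.7,19.8,60.8],
    [22.5,22.6,69.4],
    [25.3,25.5,78.1],
    [28.1,28.3,86.8]
  ]
}}

```text
time_s: 15.25
eef_pos: [0.6903, -0.0049, 0.3526]
eef_rot: [-2.965, 0.001, 1.523]
ft_force: [0.6, 0.9, 0.2]
gripper_width: 0.0393
grip_force: 0.0
```

```bash
cat > w.py <<'E'
from f import *
st=arm.get_state();c=cam('wrist',st);p,d=snapshot('wrist');save(sys.argv[1],p)
for q in finder.pinpoint('wrist','flap_edge')[:2]:
    u=q['uv'];print(round(q['p'],2),np.round(u),at_z(c,u,.2693).round(4))
print('expected edge',(C.apply([.0172,0,0])[:2]+H0).round(4))
rows([pose(-10,back=.1,g=.04),pose(-10,back=.03,g=.04),pose(-10,g=.04)])
E
python3 w.py w2
```

```text
0.59 [278. 218.] [ 0.671  -0.0021  0.2693]
expected edge [ 0.6737 -0.0052]
[ 0.6908 -0.0055  0.3491] 0.039476173447296176 F [-1.7 -1.4 -0.5]
[0.43, 0.43, 0.43]
[[-0.0004, -0.003, -0.0044], [-0.0004, -0.0026, 0.0656], [-0.0004, -0.0025, 0.0956]]
[[-0.3, 0.0, -0.2], [-0.3, 0.0, -0.2], [-0.3, 0.0, -0.2]]
```

View pics/w2.png

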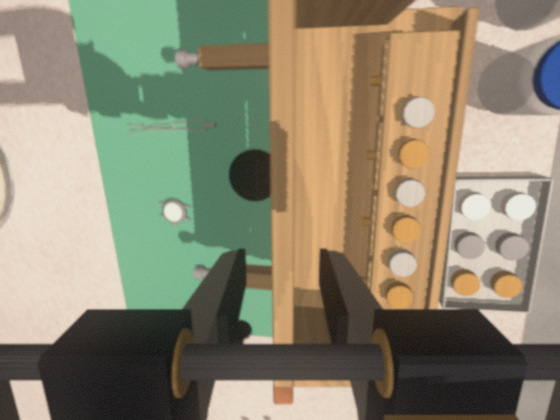

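The flap's edge (columns 272–295, centre 283) lies midway between the fingers (centre 282), so I'll descend.

{"method": "arm_command", "body": {
  "fingers": [0.43,0.43,0.43,0.43,0.3,0.3,0.3],
  "offset": [
    [0,-0.0026,0.02],
    [0,-0.0026,0.045],
    [0,-0.0026,0.07],
    [0,-0.0025,0.0956],
    [0,-0.0025,0.0956],
    [0,-0.0025,0.0956],
    [0,-0.0025,0.0956]
  ],
  "twist": [
    [0,0,0],
    [-0.3,0,0],
    [-0.3,0,0],
    [-0.3,0,0],
    [-0.3,0,0],
    [-0.3,0,0],
    [-0.3,0,0]
  ],
  "squeeze": 5
}}

```text
time_s: 16.23
eef_pos: [0.6705, -0.0055, 0.2636]
eef_rot: [-2.977, 0.002, 1.528]
ft_force: [-0.4, -0.7, 0.2]
gripper_width: 0.0272
grip_force: 0.0
```

```bash
python3 - <<'E'
from f import *
rows([pose(x) for x in (-8,-6,-4,-2,-0.01,1,2,3,4,5)])
E
```

```text
[ 0.6705 -0.0055  0.2636] 0.027157015923663128 F [-0.4 -0.7  0.2]
[np.float64(0.3), np.float64(0.3), np.float64(0.3), np.float64(0.3), np.float64(0.3), np.float64(0.3), np.float64(0.3), np.float64(0.3), np.float64(0.3), np.float64(0.3)]
[[0.0004, -0.0027, 0.0083], [0.0004, -0.0075, 0.0088], [0.0004, -0.0122, 0.0095], [0.0004, -0.0168, 0.0103], [0.0004, -0.0215, 0.0113], [0.0004, -0.0189, 0.011], [0.0004, -0.0212, 0.0115], [0.0004, -0.0235, 0.0121], [0.0004, -0.0258, 0.0127], [0.0004, -0.0281, 0.0133]]
[[-1.4, 0.1, -0.0], [-3.4, 0.1, -0.0], [-5.4, 0.1, -0.0], [-7.4, 0.1, -0.0], [-9.4, 0.1, -0.0], [-10.4, 0.1, -0.0], [-11.4, 0.1, -0.0], [-12.4, 0.1, -0.0], [-13.4, 0.1, -0.0], [-14.4, 0.1, -0.0]]
```

{"method": "arm_command", "body": {
  "fingers": [0.3,0.3,0.3],
  "offset": [
    [0,0,0.004],
    [0,0,0.008],
    [0,0,0.008]
  ],
  "twist": [
    [0,0,0],
    [0,0,0],
    [0,0,0]
  ]
}}

```text
time_s: 16.6
eef_pos: [0.6683, -0.0055, 0.254]
eef_rot: [-2.974, 0.002, 1.528]
ft_force: [0.9, 0.4, 0.5]
gripper_width: 0.0275
grip_force: 0.0
```

```bash
sed -i 's/round(g\/.092,2)/float(round(g\/.092,2))/' f.py; python3 - <<'E'
from f import *
rows([pose(x,extra=.009) for x in (-8,-6,-4,-2,-0.01,1,2,3,4,5)])
E
```

```text
[ 0.6683 -0.0055  0.254 ] 0.027454993083741563 F [0.9 0.4 0.5]
[0.29, 0.29, 0.29, 0.29, 0.29, 0.29, 0.29, 0.29, 0.29, 0.29]
[[0.0005, -0.0021, -0.0016], [0.0005, -0.0068, -0.0011], [0.0005, -0.0115, -0.0004], [0.0005, -0.0162, 0.0005], [0.0005, -0.0208, 0.0015], [0.0005, -0.0187, 0.0012], [0.0005, -0.021, 0.0018], [0.0005, -0.0233, 0.0023], [0.0005, -0.0256, 0.0029], [0.0005, -0.0279, 0.0036]]
[[-1.6, 0.1, -0.1], [-3.6, 0.1, -0.1], [-5.6, 0.1, -0.1], [-7.6, 0.1, -0.1], [-9.6, 0.1, -0.1], [-10.6, 0.1, -0.1], [-11.6, 0.1, -0.1], [-12.6, 0.1, -0.1], [-13.6, 0.1, -0.1], [-14.6, 0.1, -0.1]]
```

{"method": "arm_command", "body": {
  "fingers": [0.29,0.29,0.29,0.29,0.29,0.29,0.29,0.29,0.29,0.29],
  "offset": [
    [0.0005,-0.0021,-0.0016],
    [0.0005,-0.006,-0.0011],
    [0.0005,-0.01,-0.0004],
    [0.0005,-0.0135,0.0005],
    [0.0005,-0.0165,0.001],
    [0.0005,-0.0187,0.0012],
    [0.0005,-0.021,0.0018],
    [0.0005,-0.0233,0.0023],
    [0.0005,-0.0256,0.0029],
    [0.0005,-0.0279,0.0036]
  ],
  "twist": [
    [-1.6,0,0],
    [-3.6,0,0],
    [-5.6,0,0],
    [-7.6,0,0],
    [-9.6,0,0],
    [-10.6,0,0],
    [-11.6,0,0],
    [-12.6,0,0],
    [-13.6,0,0],
    [-14.6,0,0]
  ]
}}

```text
time_s: 17.85
eef_pos: [0.6404, -0.0037, 0.2555]
eef_rot: [3.052, 0.002, 1.528]
ft_force: [0.2, 0.2, 0.0]
gripper_width: 0.0267
grip_force: 0.3
```

```bash
python3 - <<'E'
from f import *
rows([pose(x,extra=.009) for x in np.linspace(6,15,10)])
E
```

```text
[ 0.6404 -0.0037  0.2555] 0.026740381865089667 F [0.2 0.2 0. ]
[0.29, 0.29, 0.29, 0.29, 0.29, 0.29, 0.29, 0.29, 0.29, 0.29]
[[-0.0001, -0.0026, 0.0005], [-0.0001, -0.005, 0.0006], [-0.0001, -0.0073, 0.0008], [-0.0001, -0.0097, 0.001], [-0.0001, -0.012, 0.0013], [-0.0001, -0.0144, 0.0016], [-0.0001, -0.0168, 0.0019], [-0.0001, -0.0191, 0.0023], [-0.0001, -0.0214, 0.0027], [-0.0001, -0.0238, 0.0032]]
[[-0.9, 0.1, -0.1], [-1.9, 0.1, -0.0], [-2.9, 0.1, -0.0], [-3.9, 0.1, -0.0], [-4.9, 0.1, -0.0], [-5.9, 0.1, -0.0], [-6.9, 0.1, -0.0], [-7.9, 0.1, -0.0], [-8.9, 0.1, -0.0], [-9.9, 0.1, -0.0]]
```

{"method": "arm_command", "body": {
  "fingers": [0.29,0.29,0.29,0.29,0.29,0.29,0.29,0.29,0.29,0.29],
  "offset": [
    [0,-0.0026,0.0005],
    [0,-0.005,0.0006],
    [0,-0.0073,0.0008],
    [0,-0.0097,0.001],
    [0,-0.012,0.0013],
    [0,-0.0144,0.0016],
    [0,-0.0168,0.0019],
    [0,-0.0191,0.0023],
    [0,-0.0214,0.0027],
    [0,-0.0238,0.0032]
  ],
  "twist": [
    [-0.9,0,0],
    [-1.9,0,0],
    [-2.9,0,0],
    [-3.9,0,0],
    [-4.9,0,0],
    [-5.9,0,0],
    [-6.9,0,0],
    [-7.9,0,0],
    [-8.9,0,0],
    [-9.9,0,0]
  ]
}}

```text
time_s: 19.1
eef_pos: [0.6169, -0.0028, 0.2502]
eef_rot: [2.879, 0.002, 1.528]
ft_force: [-0.6, 0.6, -0.3]
gripper_width: 0.0266
grip_force: 0.5
```

```bash
python3 - <<'E'
from f import *
c=cam('side');p,d=snapshot('side');save('side2',p[100:320,200:480].repeat(2,0).repeat(2,1))
rows([pose(x,extra=.009) for x in np.linspace(16.5,30,10)])
E
```

```text
[ 0.6162 -0.0027  0.2499] 0.02687350154326507 F [-2.1  0.4 -0.8]
[0.29, 0.29, 0.29, 0.29, 0.29, 0.29, 0.29, 0.29, 0.29, 0.29]
[[-0.0001, -0.0027, 0.0001], [-0.0001, -0.0063, 0.0003], [-0.0001, -0.0098, 0.0007], [-0.0001, -0.0133, 0.0011], [-0.0001, -0.0169, 0.0017], [-0.0001, -0.0204, 0.0023], [-0.0001, -0.0239, 0.003], [-0.0001, -0.0273, 0.0038], [-0.0001, -0.0308, 0.0047], [-0.0001, -0.0342, 0.0057]]
[[-1.5, 0.1, -0.0], [-3.0, 0.1, -0.0], [-4.5, 0.1, -0.0], [-6.0, 0.1, -0.0], [-7.5, 0.1, -0.0], [-9.0, 0.1, -0.0], [-10.5, 0.1, -0.0], [-12.0, 0.1, -0.0], [-13.5, 0.1, -0.0], [-15.0, 0.1, -0.0]]
```

View pics/side2.png

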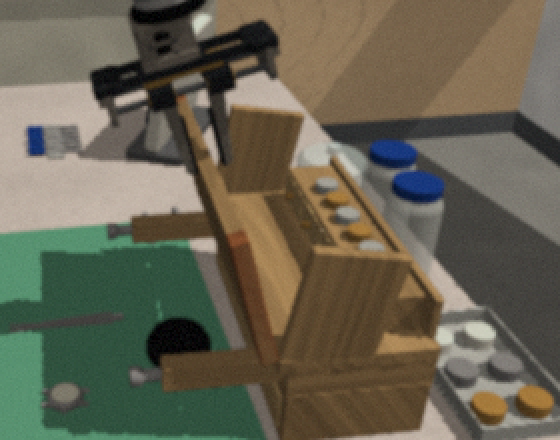

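The flap is tipped past upright and held between the fingers (crop near 200,120), resting on the outer one. I'll carry on lowering it.

{"method": "arm_command", "body": {
  "fingers": [0.29,0.29,0.29,0.29,0.29,0.29,0.29,0.29,0.29,0.29],
  "offset": [
    [0,-0.0027,0.0001],
    [0,-0.0063,0.0003],
    [0,-0.0098,0.0007],
    [0,-0.0133,0.0011],
    [0,-0.0169,0.0017],
    [0,-0.0204,0.0023],
    [0,-0.0239,0.003],
    [0,-0.0273,0.0038],
    [0,-0.0308,0.0047],
    [0,-0.0342,0.0057]
  ],
  "twist": [
    [-1.5,0,0],
    [-3,0,0],
    [-4.5,0,0],
    [-6,0,0],
    [-7.5,0,0],
    [-9,0,0],
    [-10.5,0,0],
    [-12,0,0],
    [-13.5,0,0],
    [-15,0,0]
  ]
}}

```text
time_s: 20.4
eef_pos: [0.585, -0.0014, 0.2357]
eef_rot: [2.618, 0.002, 1.528]
ft_force: [-0.7, 0.1, -1.8]
gripper_width: 0.0262
grip_force: 0.8
```

```bash
python3 - <<'E'
from f import *
rows([pose(x,extra=.011) for x in np.linspace(31,44,10)])
E
```

```text
[ 0.585  -0.0014  0.2357] 0.02624557597409589 F [-0.7  0.1 -1.8]
[0.32, 0.32, 0.33, 0.33, 0.33, 0.34, 0.34, 0.35, 0.35, 0.36]
[[-0.0001, -0.0018, 0.0004], [-0.0001, -0.0054, 0.0009], [-0.0001, -0.009, 0.0016], [-0.0001, -0.0125, 0.0023], [-0.0001, -0.016, 0.0032], [-0.0001, -0.0195, 0.0041], [-0.0001, -0.023, 0.0052], [-0.0001, -0.0264, 0.0063], [-0.0001, -0.0297, 0.0075], [-0.0001, -0.0331, 0.0088]]
[[0.0, 0.1, 0.0], [0.0, 0.1, 0.0], [0.0, 0.1, 0.0], [0.0, 0.1, 0.0], [0.0, 0.1, 0.0], [0.0, 0.1, 0.0], [0.0, 0.1, 0.0], [0.0, 0.1, 0.0], [0.0, 0.1, 0.0], [0.0, 0.1, 0.0]]
```

{"method": "arm_command", "body": {
  "fingers": [0.32,0.32,0.33,0.33,0.34,0.34,0.35,0.35,0.36,0.36],
  "offset": [
    [0,-0.0018,0.0004],
    [0,-0.0054,0.0009],
    [0,-0.009,0.0016],
    [0,-0.0125,0.0023],
    [0,-0.016,0.0032],
    [0,-0.0195,0.0041],
    [0,-0.023,0.0052],
    [0,-0.0264,0.0063],
    [0,-0.0297,0.0075],
    [0,-0.0331,0.0088]
  ],
  "twist": [
    [0,0,0],
    [0,0,0],
    [0,0,0],
    [0,0,0],
    [0,0,0],
    [0,0,0],
    [0,0,0],
    [0,0,0],
    [0,0,0],
    [0,0,0]
  ]
}}

```text
time_s: 21.65
eef_pos: [0.5611, -0.0005, 0.2116]
eef_rot: [2.619, 0.002, 1.528]
ft_force: [-1.2, -0.5, -0.5]
gripper_width: 0.0331
grip_force: 1.1
```

```bash
python3 - <<'E'
from f import *
rows([pose(x,extra=.012) for x in np.linspace(45,58,10)])
E
```

```text
[ 5.611e-01 -5.000e-04  2.116e-01] 0.03306687459245581 F [-1.2 -0.5 -0.5]
[0.37, 0.38, 0.39, 0.39, 0.4, 0.4, 0.41, 0.42, 0.43, 0.43]
[[-0.0, -0.0021, 0.0008], [-0.0, -0.0054, 0.0023], [-0.0, -0.0086, 0.0038], [0.0, -0.0118, 0.0054], [0.0, -0.0149, 0.0072], [0.0, -0.0179, 0.009], [0.0, -0.0209, 0.0109], [0.0, -0.0238, 0.0129], [0.0, -0.0267, 0.0149], [0.0, -0.0295, 0.0171]]
[[-0.0, 0.1, 0.0], [-0.0, 0.1, 0.0], [-0.0, 0.1, 0.0], [-0.0, 0.1, 0.0], [-0.0, 0.1, 0.0], [-0.0, 0.1, 0.0], [-0.0, 0.1, 0.0], [-0.0, 0.1, 0.0], [-0.0, 0.1, 0.0], [-0.0, 0.1, 0.0]]
```

{"method": "arm_command", "body": {
  "fingers": [0.37,0.38,0.39,0.39,0.4,0.4,0.41,0.42,0.43,0.43],
  "offset": [
    [0,-0.0021,0.0008],
    [0,-0.0054,0.0023],
    [0,-0.0086,0.0038],
    [0,-0.0118,0.0054],
    [0,-0.0149,0.0072],
    [0,-0.0179,0.009],
    [0,-0.0209,0.0109],
    [0,-0.0238,0.0129],
    [0,-0.0267,0.0149],
    [0,-0.0295,0.0171]
  ],
  "twist": [
    [0,0,0],
    [0,0,0],
    [0,0,0],
    [0,0,0],
    [0,0,0],
    [0,0,0],
    [0,0,0],
    [0,0,0],
    [0,0,0],
    [0,0,0]
  ]
}}

```text
time_s: 22.9
eef_pos: [0.5441, 0.0002, 0.1819]
eef_rot: [2.619, 0.002, 1.528]
ft_force: [-2.5, 0.6, -1.4]
gripper_width: 0.0398
grip_force: 1.4
```

```bash
python3 - <<'E'
from f import *
rows([pose(x,extra=.012) for x in np.linspace(59,70,10)])
E
```

```text
[5.441e-01 2.000e-04 1.819e-01] 0.03980047926788701 F [-2.5  0.6 -1.4]
[0.44, 0.45, 0.45, 0.46, 0.47, 0.48, 0.49, 0.49, 0.5, 0.51]
[[-0.0, -0.0018, 0.0014], [-0.0, -0.0041, 0.0034], [-0.0, -0.0063, 0.0053], [-0.0, -0.0084, 0.0074], [-0.0, -0.0105, 0.0094], [0.0, -0.0126, 0.0116], [0.0, -0.0146, 0.0137], [0.0, -0.0165, 0.016], [0.0, -0.0183, 0.0183], [0.0, -0.0201, 0.0206]]
[[-0.1, 0.1, 0.0], [-0.1, 0.1, 0.0], [-0.1, 0.1, 0.0], [-0.1, 0.1, 0.0], [-0.1, 0.1, 0.0], [-0.1, 0.1, 0.0], [-0.1, 0.1, 0.0], [-0.1, 0.1, 0.0], [-0.1, 0.1, 0.0], [-0.1, 0.1, 0.0]]
```

{"method": "arm_command", "body": {
  "fingers": [0.44,0.45,0.45,0.46,0.47,0.48,0.49,0.49,0.5,0.51],
  "offset": [
    [0,-0.0018,0.0014],
    [0,-0.0041,0.0034],
    [0,-0.0063,0.0053],
    [0,-0.0084,0.0074],
    [0,-0.0105,0.0094],
    [0,-0.0126,0.0116],
    [0,-0.0146,0.0137],
    [0,-0.0165,0.016],
    [0,-0.0183,0.0183],
    [0,-0.0201,0.0206]
  ],
  "twist": [
    [0,0,0],
    [0,0,0],
    [0,0,0],
    [0,0,0],
    [0,0,0],
    [0,0,0],
    [0,0,0],
    [0,0,0],
    [0,0,0],
    [0,0,0]
  ]
}}

```text
time_s: 24.15
eef_pos: [0.537, 0.0005, 0.1541]
eef_rot: [2.619, 0.002, 1.528]
ft_force: [-1.9, 0.6, -3.2]
gripper_width: 0.0472
grip_force: 1.8
```

```bash
python3 - <<'E'
from f import *
rows([pose(x,extra=.012) for x in np.linspace(71,81,10)])
E
```

```text
[5.370e-01 5.000e-04 1.541e-01] 0.04716064641954843 F [-1.9  0.6 -3.2]
[0.52, 0.53, 0.54, 0.55, 0.56, 0.58, 0.59, 0.6, 0.61, 0.63]
[[0.0, -0.0014, 0.0019], [0.0, -0.0029, 0.0041], [0.0001, -0.0044, 0.0063], [0.0001, -0.0057, 0.0086], [0.0001, -0.007, 0.0109], [0.0001, -0.0083, 0.0132], [0.0001, -0.0094, 0.0156], [0.0001, -0.0105, 0.018], [0.0001, -0.0115, 0.0204], [0.0001, -0.0124, 0.0229]]
[[-0.1, 0.1, -0.0], [-0.1, 0.1, -0.0], [-0.1, 0.1, -0.0], [-0.1, 0.1, -0.0], [-0.1, 0.1, -0.0], [-0.1, 0.1, -0.0], [-0.1, 0.1, -0.0], [-0.1, 0.1, -0.0], [-0.1, 0.1, -0.0], [-0.1, 0.1, -0.0]]
```

{"method": "arm_command", "body": {
  "fingers": [0.52,0.53,0.54,0.55,0.56,0.58,0.59,0.6,0.61,0.63],
  "offset": [
    [0,-0.0014,0.0019],
    [0,-0.0029,0.0041],
    [0,-0.0044,0.0063],
    [0,-0.0057,0.0086],
    [0,-0.007,0.0109],
    [0,-0.0083,0.0132],
    [0,-0.0094,0.0156],
    [0,-0.0105,0.018],
    [0,-0.0115,0.0204],
    [0,-0.0124,0.0229]
  ],
  "twist": [
    [0,0,0],
    [0,0,0],
    [0,0,0],
    [0,0,0],
    [0,0,0],
    [0,0,0],
    [0,0,0],
    [0,0,0],
    [0,0,0],
    [0,0,0]
  ]
}}

```text
time_s: 25.4
eef_pos: [0.5377, 0.0004, 0.1281]
eef_rot: [2.619, 0.002, 1.528]
ft_force: [-3.2, -0.2, -3.7]
gripper_width: 0.0581
grip_force: 2.1
```

```bash
python3 - <<'E'
from f import *
rows([pose(x,extra=.013) for x in np.linspace(82,91,10)])
E
```

```text
[5.377e-01 4.000e-04 1.281e-01] 0.058132136445592945 F [-3.2 -0.2 -3.7]
[0.65, 0.67, 0.68, 0.7, 0.72, 0.73, 0.75, 0.77, 0.8, 0.82]
[[0.0001, -0.0003, 0.0023], [0.0001, -0.001, 0.0045], [0.0001, -0.0016, 0.0068], [0.0001, -0.0021, 0.0091], [0.0001, -0.0025, 0.0115], [0.0001, -0.0029, 0.0138], [0.0001, -0.0031, 0.0162], [0.0001, -0.0033, 0.0186], [0.0002, -0.0034, 0.021], [0.0002, -0.0033, 0.0234]]
[[-0.1, 0.1, 0.0], [-0.1, 0.1, 0.0], [-0.1, 0.1, 0.0], [-0.1, 0.1, 0.0], [-0.1, 0.1, 0.0], [-0.1, 0.1, 0.0], [-0.1, 0.1, 0.0], [-0.1, 0.1, 0.0], [-0.1, 0.1, 0.0], [-0.1, 0.1, 0.0]]
```

{"method": "arm_command", "body": {
  "fingers": [0.65,0.67,0.68,0.7,0.72,0.73,0.75,0.77,0.8,0.82],
  "offset": [
    [0,-0.0003,0.0023],
    [0,-0.001,0.0045],
    [0,-0.0016,0.0068],
    [0,-0.0021,0.0091],
    [0,-0.0025,0.0115],
    [0,-0.0029,0.0138],
    [0,-0.0031,0.0162],
    [0,-0.0033,0.0186],
    [0,-0.0034,0.021],
    [0,-0.0033,0.0234]
  ],
  "twist": [
    [0,0,0],
    [0,0,0],
    [0,0,0],
    [0,0,0],
    [0,0,0],
    [0,0,0],
    [0,0,0],
    [0,0,0],
    [0,0,0],
    [0,0,0]
  ]
}}

```text
time_s: 26.65
eef_pos: [0.5482, 0.0001, 0.1072]
eef_rot: [2.616, 0.001, 1.528]
ft_force: [-0.3, 0.6, 0.0]
gripper_width: 0.0752
grip_force: 0.2
```

```bash
python3 - <<'E'
from f import *
print(arm.get_state()['grip_force'])
p,d=snapshot('side');save('side3',p[100:320,200:480].repeat(2,0).repeat(2,1))
rows([pose(91,extra=.013)])
E
```

```text
0.20581734250299633
[5.481e-01 1.000e-04 1.070e-01] 0.07501064102683778 F [0.4 0.4 0.4]
[0.82]
[[-0.0, -0.0018, 0.0]]
[[0.1, 0.1, 0.0]]
```

View pics/side3.png

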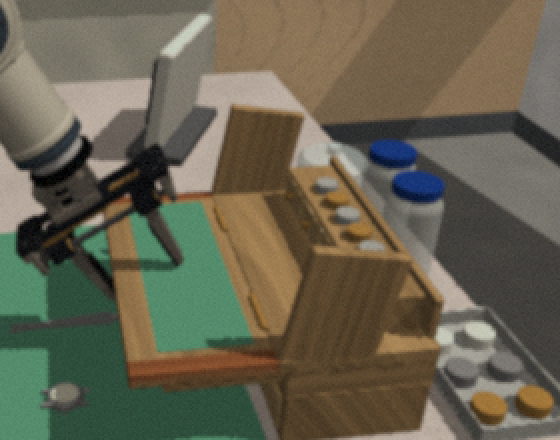

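The flap lies level on the supports (crop 130–270, 200–380) and the load on the finger is gone. I'll back straight off, then lift away.

{"method": "arm_command", "body": {
  "fingers": [0.82,0.82,0.82,0.82,0.82,0.82,0.82,0.82],
  "offset": [
    [0,-0.0045,-0.0025],
    [0,-0.013,-0.0075],
    [0,-0.017,-0.01],
    [0,-0.017,-0.04],
    [0,-0.017,-0.08],
    [0,-0.017,-0.13],
    [0,-0.017,-0.16],
    [0,-0.017,-0.16]
  ],
  "twist": [
    [0,0,0],
    [0,0,0],
    [0,0,0],
    [0,0,0],
    [0,0,0],
    [0,0,0],
    [0,0,0],
    [0,0,0]
  ]
}}

```text
time_s: 27.7
eef_pos: [0.4525, 0.0044, 0.2389]
eef_rot: [2.614, 0.002, 1.528]
ft_force: [-0.1, 0.3, -0.5]
gripper_width: 0.0754
grip_force: 0.0
```

```bash
python3 - <<'E'
from h import *
print(arm.get_state()['eef_pos'],arm.get_state()['ft_force'])
p,d=snapshot('side');save('side4',p)
c=cam('side');m,Rm,e=c
r=finder.silhouettes('side','flap')[0]['mask']&(d>0);v,u=np.nonzero(r)
P=np.stack([(u-m['cx'])/m['fx'],-(v-m['cy'])/m['fy'],-np.ones(len(u))],1)*d[v,u][:,None]@Rm.T+e
k=abs(P[:,2]-.12)<.015;Q=P[k];o=Q.mean(0);n=np.linalg.svd(Q-o,full_matrices=False)[2][2];print(o,n*np.sign(n[2]),k.mean())
E
```

```text
[0.45253104 0.00435855 0.23886592] [-0.05832244  0.29677378 -0.52269477]
[ 0.57807066 -0.04435772  0.11851822] [-0.00248739 -0.0050691   0.99998406] 0.9841115434500648
```

View pics/side4.png

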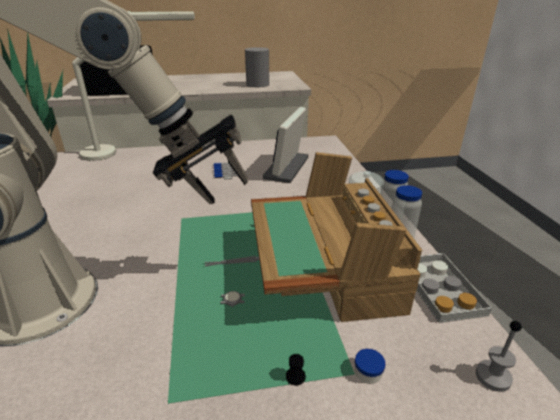

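The flap is level (normal (0,0,1), face at about 0.119 m) and spans (252,195) to (340,290). The gripper is clear and nothing else has moved, so I'm handing in.

```bash
python3 -c "
from plant import arm
print(arm.sign_off())"
```

```text
the job is handed in; nothing more can be done
None
```

Both supports are out at their stops, the flap was lowered gently and lies level on them, the gripper is clear, and the job is handed in (the hand-in call gave no verdict).

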